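# Make the paper trimmer safe and hold its extension gauge at 80 mm

## Task

Set up the paper trimmer for the next cut. First lower its raised blade arm gently until it rests fully down on its stop, then press the round lock button on the fence so that the gauge arm springs free, and draw the gauge arm out to its 80 mm mark, the fourth full-width line on the arm, level with the end of the fence. The arm springs back in if let go, so finish still holding it steady at that mark, ready for the sheet to be laid against it, and leave the glue bottle, the toothpick jar and the plywood tile where they are.

Things in the scene. Friction and masses are not known exactly. Their poses are not given: they have to be found in the camera images.
- trimmer: Guillotine paper trimmer, fixed to the table. Frame: x along the blade from handle end to hinge end, y across the board away from the blade, z up, origin on the table. Dark steel base 260 x 236 mm (x -120..140, y -116..120 mm) with a green gridded top 30 mm above the table; a clear finger rail up to z 70 mm stands along the blade (x -60..110, y -107 mm).
- blade (a joint): Hinge angle of the steel blade arm, rad: 0 = fully down on its stop, positive = raised (starts 0.55 to 0.95). Hinge axis: along the trimmer's y, through trimmer x 120, z 52 mm; the arm lies at y -134 mm and turns in the trimmer's x-z plane. The hinge has friction and stays where it is left; pressing down with 3 to 6 N at the handle lowers it, lifting takes about 10 N.
- blade_handle (a point): Black round handle on the free end of the blade arm, 27 mm in diameter and 100 mm long along its own x; origin at its middle, 275 mm from the hinge axis (and 6 mm above the arm's line through the hinge). With the arm down it lies level along the trimmer's x, centre 58 mm above the table at trimmer x -155, y -134 mm, outside the board's near edge, free on both sides.
- lock_top (a point): Centre of the top of the round grey lock button, 22 mm in diameter, standing 13 mm proud of the fence's top, top 67 mm above the table, 45 mm in from the fence's outer end. Pressed straight down; travel 6 mm, spring 1.5 N rising to 4.5 N, frees the gauge arm at about 3.5 mm; springs up again when let go.
- lock (a joint): Lock button travel, m: 0 = up (gauge arm locked in), 0.006 = fully pressed.
- fence_end (a point): Centre of the outer end of the fence (trimmer x -95, y 120, z 42 mm), the index of the gauge scale. The fence is an aluminium channel 30 mm wide across the near end of the board (x -110..-80, y -105..120 mm, top at z 54 mm). The flat steel gauge arm, 22 x 12 mm, slides out of it along +y; black lines on its top: full-width every 20 mm, short at the 10 mm between, counted from its head.
- gauge (a joint): Extension of the gauge arm out of the fence, m: 0 = home, locked; positive = out along the trimmer's +y, at most 0.14. Equals the scale reading at the fence's outer end (0.08 = 80 mm mark, fourth full-width line). Once unlocked, a light spring (60 N/m, relaxed at 0.02) pushes the arm out to about 0.02 and pulls it back towards there when drawn farther (3.6 N at 0.08).
- gauge_head (a point): Head of the gauge arm: black ribbed block 40 mm (trimmer's x) x 16 mm (y) x 46 mm high, a thin metal stop face towards the board. Origin at its centre, 48 mm above the table (spans 25 to 71 mm), on the fence's centre line, 11 mm plus the extension beyond the fence's outer end; axes as the trimmer's. Free on all sides but the fence's; best gripped across its 40 mm sides from above.
- stick_jar: Clear jar of toothpicks, 53 mm in diameter, 80 mm high over the sticks, standing left of the trimmer; bystander. Origin under its centre.
- glue_bottle: Red glue bottle with a white cap, 56 mm in diameter, 165 mm high, standing farther left of the trimmer; bystander. Origin under its centre.
- ply_tile: Plywood tile 90 x 70 x 6 mm lying on the trimmer's board; bystander. Origin under its centre.

How it is judged:
On the way, in this order (a step that is already met when the one before it is completed fails the run):
1. the blade arm rests fully down on its stop (value of joint blade below 0.035 rad and velocity of joint blade above -0.05 rad/s), for 0.2 s.
2. the lock button is pressed in (value of joint lock above 0.0025 m).
3. the gauge arm has sprung free of its lock (value of joint gauge above 0.012 m), for 0.1 s.
At the end, for the whole second after the job is handed in: The blade arm is fully down (within 0.035 rad, about 10 mm at the handle), the lock button is up again, and the gauge arm stands still at its 80 mm mark within 3 mm with the gripper's fingers still holding it (more than 2 N of contact) (value of joint blade below 0.035 rad and value of joint gauge between 0.077 and 0.083 m and velocity of joint gauge between -0.01 and 0.01 m/s and value of joint lock below 0.002 m and contact force between the fingers and gauge above 2 N); the arm keeps its last pose, push and grip.
It fails at once if the blade arm is slammed onto its stop (faster than 0.7 rad/s, about 0.2 m/s at the handle, over its last 0.12 rad) (value of joint blade below 0.12 rad and velocity of joint blade below -0.7 rad/s).
It fails at once if the toothpick jar is disturbed (distance of stick_jar from where it was at the start of the episode above 0.03 m).
It fails at once if the glue bottle is disturbed (distance of glue_bottle from where it was at the start of the episode above 0.03 m).
It fails at once if the plywood tile is disturbed (distance of ply_tile from where it was at the start of the episode above 0.03 m).
It also fails if it takes over 59 s, if anything falls off the work surface, if the arm or the gripper's body presses on something with over 40 N, if the wrist force passes 120 N, or if a joint passes its speed limit or range.

## Robot

A 6-joint arm with a two-finger parallel gripper is mounted at the origin on the work surface. World frame = base frame: x ahead of the robot, y to its left, z up, the work surface at z = 0. Lengths are in m, angles in rad, forces in N, time in s.
With the tool pointing down it reaches from about 0.2 to 0.875 m from the base axis. Payload 3.4 kg.
Tool frame: the origin (TCP) lies on the front face of the gripper's body, between the roots of the fingers; the fingertips stand ahead of it and the grasp point (between the pads) lies 78 mm ahead of it (env.nose_length is the z of the fingertips in the tool frame, in m); z points along the fingers, y is the line along which they close (so a half turn about z gives the same grasp; the last joint's range is limited). The gripper opens to 94 mm and grips with 3 to 60 N. Pads are 16 mm wide; open, the fingers measure 119 mm over their backs; the gripper's body (75 mm by 177 mm) begins 78 mm behind the grasp point.
Start: joints at [-1.432, 0.276, 1.505, -0, 1.361, -0.121], TCP at [0.148, -0.556, 0.303] pointing down, gripper open.
Joint ranges: [-2.89, 2.89], [-0.75, 2.08], [0.22, 2.7], [-1.18, 4.32], [0.11, 2.71], [-2.7, 2.7]. Speed limits (rad/s): [2.57, 2.57, 3.14, 3.14, 3.14, 3.14].

## Interface

Orientations are given as a unit quaternion [x, y, z, w].
In Python, from plant import env, cams gives the robot as it stands. The module is installed in compiled form; this text tells all that it offers.
- The arm moves only by the tool arm_command, never from a script. Its argument "rows" is a list of rows, each an object of numbers: "dx", "dy", "dz": the shift along the tool's x, y, z in m; "ax", "ay", "az": the turn, a rotation vector about the tool's x, y, z in degrees; "hand": the closure, from -1 (fully open) to 1 (shut), so that 0 is half open. A call has 1 to 12 rows; each row shifts and turns the commanded pose from where the row before left it, along the tool's axes as they then stand; what a row does not reach is not made up. A row lasts 1/8 s, in which the tool goes at most 62.5 mm and 10.7 degrees, less where a joint would pass 70% of its speed; a pose out of reach is approached as far as the arm can. A call with a gripper value outside its range is refused whole. The fingers move at their own pace and stop on an object; "newtons" is the grip in N (left out, the last holds). Time passes only in rows, so rows that do not move let the fingers close. It gives the time, the measured TCP pose, the force, the opening and the grip force at its end, in the units of the state.
- env.state(): the state, without advancing time (a new reading comes with each control period).
- cams.read_camera(name): name is "side" or "top" or "wrist"; returns a dict with "img" (420x560x3 uint8, red, green, blue), "K" (3x3 intrinsics, pixels), "pose" (4x4, takes a point from camera to world coordinates). Camera axes: x right, y down, z forward; pixel columns grow to the right and rows downward; lengths in m; the calibration is good to about 2 mm. A picture is of the moment at which its call begins. There is no depth.
- env.sign_off(): hands the job in; it is judged then, once.
Trained networks look in a picture, given as the dict that the camera call returned (one of the last four; its "shot" number tells which), for a name from the list of things; names that differ only in an ending like _2 or _b are one class to them, and where a whole thing is asked for, a point or a joint stands for the part that bears it (a point fixed in the world has none). Each returns a list of dicts, best first, with "conf" (0 to 1); they miss things now and then, are a little off and sometimes report something else, mostly with a low value. They report only what shows in the picture. A call takes as long as a camera call.
- cams.regions_of(picture, label): "pixels" (420x560 bool, what is visible of it) and "extent" ([left, top, width, height] in pixels, round what is visible of it).
- cams.place_of(picture, label): "location" ([row, column] in pixels: a listed point, or the origin of a listed thing).
The state is a dict: "time_s": time; "joints": joint angles; "dq": joint speeds; "tau": joint torques, N m; "tcp_pos": TCP position; "tool_rot": TCP orientation; "wrist_force": force on the tool from outside, world axes, zero at the start; "wrist_torque": the same for the moment, N m; "width": finger opening in m; "grasp_force": force on a finger pad.
Only numpy, scipy, OpenCV 4.12 (cv2) and the standard library are available. Lean on these libraries where they do the work, as an engineer would, in place of code of your own. Each camera call takes 0.05 s, during which the arm holds its last target. There are 200 camera calls.

## Working session

There is one attempt and no reset: what is moved stays moved. The work goes in short steps, Python scripts to look and compute and a tool call to move; the robot and the scene stay as the last step left them, time stands still between calls to the robot, and variables do not carry over. Pictures are saved under pics/ and viewed, at most 10 in all, crops included, and the job is handed in when it is done.

Besides the shell and the picture viewer there is one more tool, called after "Call:" as name([rows], argument=value, ...), one row to a line, values as JSON. arm_command: Moves the arm, as the interface text tells. Its arguments: {"type":"object","properties":{"rows":{"type":"array","items":{"type":"object","properties":{"dx":{"type":"number"},"dy":{"type":"number"},"dz":{"type":"number"},"ax":{"type":"number"},"ay":{"type":"number"},"az":{"type":"number"},"hand":{"type":"number"}}}},"newtons":{"type":"number"}},"required":["rows"]}

```bash
mkdir -p pics; cat > h.py <<'E'
from plant import env, cams
import numpy as np, cv2
from scipy.spatial.transform import Rotation as R
def shot(n,f=None):
    p=cams.read_camera(n)
    if f: cv2.imwrite('pics/'+f,p['img'][:,:,::-1])
    return p
def ray(p,rc):
    d=np.linalg.inv(p['K'])@[rc[1],rc[0],1]; P=np.array(p['pose']); return P[:3,3],P[:3,:3]@d
def atz(p,rc,z):
    o,d=ray(p,rc); return o+d*(z-o[2])/d[2]
def proj(p,X):
    P=np.array(p['pose']); c=P[:3,:3].T@(np.array(X)-P[:3,3]); u=p['K']@c; return u[[1,0]]/u[2]
def tri(a):
    A=0;b=0
    for p,rc in a:
        o,d=ray(p,rc); d=d/np.linalg.norm(d); M=np.eye(3)-np.outer(d,d); A=A+M; b=b+M@o
    return np.linalg.solve(A,b)
def tool(X):  # world point -> tool frame
    s=env.state(); return R.from_quat(s['tool_rot']).inv().apply(np.array(X)-s['tcp_pos'])
E
python3 - <<'E'
from h import *
np.set_printoptions(precision=4,suppress=True)
print(env.state(), env.nose_length)
t=shot('top','t0.png'); s=shot('side','s0.png')
for n in ['trimmer','blade_handle','lock_top','fence_end','gauge_head','stick_jar','glue_bottle','ply_tile']:
    r={}
    for k,p in (('t',t),('s',s)):
        q=cams.place_of(p,n); r[k]=q[0] if q else None
    print(n,[(k,np.round(v['location'],1),round(v['conf'],2)) for k,v in r.items() if v], tri([(t,r['t']['location']),(s,r['s']['location'])]) if r['t'] and r['s'] else '')
print(t['pose'],s['pose'])
cv2.imwrite('pics/ts0.png',cv2.resize(np.hstack([t['img'],s['img']])[:,:,::-1],(800,300)))
E
```

```text
{'time_s': 0.0, 'joints': array([-1.432 ,  0.2766,  1.5061, -0.    ,  1.3607, -0.121 ]), 'dq': array([-0.0024, -0.    ,  0.0014,  0.0004,  0.0011,  0.0007]), 'tau': array([ -0.0021, -40.4594, -23.723 ,   0.0699,   0.0344,  -0.0002]), 'tcp_pos': array([ 0.1477, -0.5553,  0.3018]), 'tool_rot': array([ 0.9916,  0.1295, -0.    , -0.0009]), 'wrist_force': array([0.2316, 0.2898, 1.0754]), 'wrist_torque': array([-0.0162, -0.0215, -0.0308]), 'grasp_force': 0.0, 'width': 0.09383992515659104} 0.0972
trimmer [('t', array([231.9, 357.5]), 0.74), ('s', array([299.9, 298.9]), 0.64)] [ 0.6148 -0.0617  0.0067]
blade_handle [('t', array([205.4, 461.1]), 0.8), ('s', array([285.1, 364.6]), 0.77)] [ 0.6212 -0.202   0.2712]
lock_top [('t', array([202.3, 459.7]), 0.65), ('s', array([286.4, 233.6]), 0.46)] [ 0.5376 -0.1736  0.3569]
fence_end [('t', array([287.5, 322.3]), 0.82)] 
gauge_head [('t', array([287.1, 314.7]), 0.49), ('s', array([270.2, 210.8]), 0.55)] [0.4872 0.0353 0.0548]
stick_jar [('t', array([233.1, 256. ]), 0.79), ('s', array([211.4, 251.3]), 0.56)] [0.6103 0.1619 0.0174]
glue_bottle [('t', array([248.5, 195.9]), 0.61), ('s', array([179. , 218.6]), 0.73)] [0.5796 0.2952 0.0027]
ply_tile [('t', array([206.2, 340.8]), 0.81), ('s', array([266.5, 318.1]), 0.85)] [ 0.6706 -0.0236  0.027 ]
[[ 0.0112 -0.9835  0.1803  0.4278]
 [-0.9998 -0.0084  0.0161  0.0922]
 [-0.0144 -0.1805 -0.9835  1.1176]
 [ 0.      0.      0.      1.    ]] [[ 0.9114 -0.3243  0.2532  0.4276]
 [-0.4112 -0.6961  0.5886 -0.4027]
 [-0.0146 -0.6406 -0.7678  0.7246]
 [ 0.      0.      0.      1.    ]]
```

View pics/ts0.png

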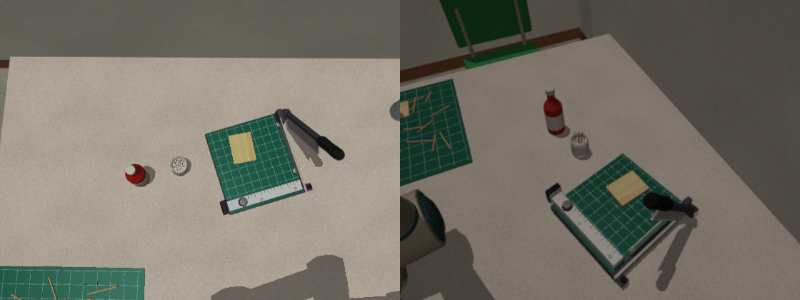

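View pics/s0.png

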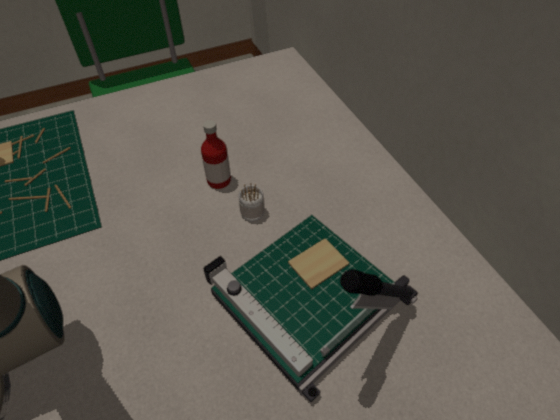

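```bash
cat > fit.py <<'E'
from h import *
from scipy.optimize import least_squares
def L2W(v,q): 
    c,s=np.cos(v[2]),np.sin(v[2]); return np.array([v[0]+c*q[0]-s*q[1], v[1]+s*q[0]+c*q[1], q[2]])
def handle(b,r=.275,h=.006): return np.array([.12-r*np.cos(b)+h*np.sin(b)*-1*-1, -.134, .052+r*np.sin(b)+h*np.cos(b)])
PT={'trimmer':(0,0,0),'lock_top':(-.095,.075,.067),'fence_end':(-.095,.12,.042),'gauge_head':(-.095,.131,.048)}
E
python3 - <<'E'
from fit import *
np.set_printoptions(precision=4,suppress=True)
t=shot('top');s=shot('side')
ob=[]
for k,p in (('t',t),('s',s)):
    for n in list(PT)+['blade_handle']:
        for q in cams.place_of(p,n)[:1]:
            if n=='lock_top' and k=='t' : q=dict(q,location=[283,340])
            ob.append((k,p,n,np.array(q['location'])))
def res(v): return np.concatenate([proj(p,L2W(v,PT[n] if n in PT else handle(v[3])))-l for k,p,n,l in ob])
r=least_squares(res,[.61,-.06,.28,.7],loss='soft_l1')
print(r.x)
for o,e in zip(ob,res(r.x).reshape(-1,2)): print(o[0],o[2],e)
v=r.x
for n in PT: print(n,L2W(v,PT[n]))
for b in (v[3],.5,.3,0): print('handle',b,L2W(v,handle(b)))
# overlay
ims=[]
for p in (t,s):
    im=p['img'][:,:,::-1].copy()
    for q in list(PT.values())+[handle(v[3]),(-.12,-.116,.03),(-.12,.12,.03),(.14,.12,.03),(.14,-.116,.03)]:
        c=proj(p,L2W(v,q)); cv2.circle(im,(int(c[1]),int(c[0])),2,(255,0,255),-1)
    ims.append(im)
cv2.imwrite('pics/ov.png',np.hstack([cv2.resize(ims[0][110:330,260:500],(400,367)),cv2.resize(ims[1][190:410,190:430],(400,367))]))
np.save('v.npy',v)
E
```

```text
[ 0.6191 -0.0609  0.2984  0.9253]
t trimmer [-0.8351 -2.2115]
t lock_top [-2.5745  0.4294]
t fence_end [ 0.1099 -0.4377]
t gauge_head [1.7412 0.5052]
t blade_handle [-1.9507  1.4589]
s trimmer [ 0.7572 -0.7741]
s lock_top [-2.7098 -1.9968]
s fence_end [4.3306 0.5365]
s gauge_head [-0.1037  3.339 ]
s blade_handle [-0.0576 -1.8129]
trimmer [ 0.6191 -0.0609  0.    ]
lock_top [ 0.5062 -0.0171  0.067 ]
fence_end [0.493  0.0259 0.042 ]
gauge_head [0.4897 0.0364 0.048 ]
handle 0.9252607944833596 [ 0.6196 -0.2009  0.2753]
handle 0.5 [ 0.5452 -0.2238  0.1891]
handle 0.3 [ 0.5237 -0.2304  0.139 ]
handle 0 [ 0.5103 -0.2345  0.058 ]
```

View pics/ov.png

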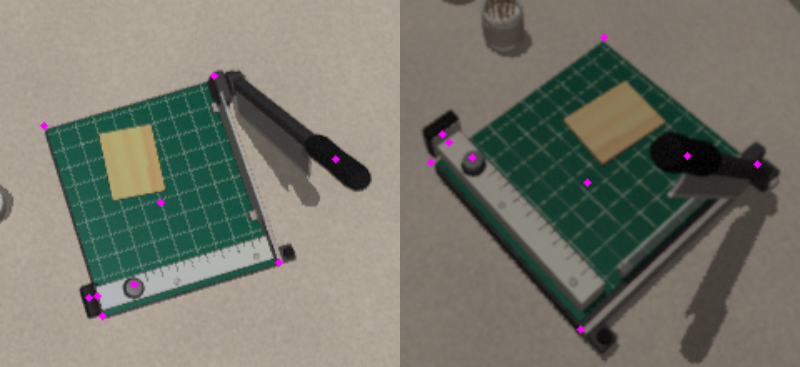

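```bash
cat > arc.py <<'E'
from fit import *
np.set_printoptions(precision=4,suppress=True)
v=np.load('v.npy')
def P(b,r=.27,h=.0195): return L2W(v,(.12-r*np.cos(b)+h*np.sin(b)+.007*min(1,b/.3),-.134,.052+r*np.sin(b)+h*np.cos(b)))
def tcpt(b): return P(b)+[0,0,.0972]
E
python3 - <<'E'
from arc import *
for b in (v[3],.6,.3,0): print(b,tcpt(b))
above=tcpt(v[3])+[0,0,.05]
print('to above, tool frame',tool(above), 'turn az deg',np.degrees(-(v[2]-2*np.arctan2(.1295,.9916))))
E
```

```text
0.9252607944833596 [ 0.6395 -0.1948  0.3766]
0.6 [ 0.5774 -0.2139  0.3177]
0.3 [ 0.5388 -0.2258  0.2476]
0 [ 0.5151 -0.2331  0.1687]
to above, tool frame [ 0.568  -0.2225 -0.124 ] turn az deg -2.2153090258235433
```

Call:
arm_command([
  {"dz": -0.05,"hand": 1},
  {"dz": -0.05,"az": -2.2,"hand": 1},
  {"dz": -0.05,"hand": 1},
  {"dz": -0.03,"hand": 1},
], newtons=20)

```text
schema error: expected keys dx, dy, dz, ax, ay, az, hand
```

Call:
arm_command([
  {"dx": 0,"dy": 0,"dz": -0.05,"ax": 0,"ay": 0,"az": 0,"hand": 1},
  {"dx": 0,"dy": 0,"dz": -0.05,"ax": 0,"ay": 0,"az": -2.2,"hand": 1},
  {"dx": 0,"dy": 0,"dz": -0.05,"ax": 0,"ay": 0,"az": 0,"hand": 1},
  {"dx": 0.02,"dy": 0,"dz": -0.02,"ax": 0,"ay": 0,"az": 0,"hand": 1},
], newtons=20)

```text
time_s: 2.0
tcp_pos: [0.1663, -0.5505, 0.4762]
tool_rot: [0.989, 0.148, -0.0, 0.003]
wrist_force: [0.7, -0.3, 0.6]
width: 0.0576
grasp_force: 0.0
```

```bash
python3 -c "
from arc import *
print(tool(tcpt(v[3])+[0,0,.06]))"
```

```text
[ 0.5565 -0.2023  0.0378]
```

Call:
arm_command([
  {"dx": 0.05,"dy": -0.018,"dz": 0,"ax": 0,"ay": 0,"az": 0,"hand": 1},
  {"dx": 0.05,"dy": -0.018,"dz": 0,"ax": 0,"ay": 0,"az": 0,"hand": 1},
  {"dx": 0.05,"dy": -0.018,"dz": 0,"ax": 0,"ay": 0,"az": 0,"hand": 1},
  {"dx": 0.05,"dy": -0.018,"dz": 0,"ax": 0,"ay": 0,"az": 0,"hand": 1},
  {"dx": 0.05,"dy": -0.018,"dz": 0,"ax": 0,"ay": 0,"az": 0,"hand": 1},
  {"dx": 0.05,"dy": -0.018,"dz": 0,"ax": 0,"ay": 0,"az": 0,"hand": 1},
  {"dx": 0.05,"dy": -0.018,"dz": 0,"ax": 0,"ay": 0,"az": 0,"hand": 1},
  {"dx": 0.05,"dy": -0.018,"dz": 0,"ax": 0,"ay": 0,"az": 0,"hand": 1},
  {"dx": 0.05,"dy": -0.018,"dz": 0,"ax": 0,"ay": 0,"az": 0,"hand": 1},
  {"dx": 0.05,"dy": -0.018,"dz": 0,"ax": 0,"ay": 0,"az": 0,"hand": 1},
  {"dx": 0.05,"dy": -0.018,"dz": 0,"ax": 0,"ay": 0,"az": 0,"hand": 1},
  {"dx": 0.006,"dy": -0.004,"dz": 0,"ax": 0,"ay": 0,"az": 0,"hand": 1},
])

```text
time_s: 3.5
tcp_pos: [0.6413, -0.1911, 0.4711]
tool_rot: [0.989, 0.151, -0.0, -0.001]
wrist_force: [-0.6, -0.6, -0.4]
width: 0.0003
grasp_force: 0.0
```

```bash
python3 - <<'E'
from arc import *
np.set_printoptions(precision=4,suppress=True)
print(env.state()['tcp_pos'],env.state()['width'],tool(tcpt(v[3])))
prev=tcpt(v[3])
for b in np.arange(.9,-.06,-.05):
    c=tcpt(b); d=R.from_quat(env.state()['tool_rot']).inv().apply(c-prev); prev=c; print(round(b,2),d)
w=shot('wrist','w1.png')
for q in cams.place_of(w,'blade_handle'): print(q, atz(w,q['location'],.275))
print(proj(w,L2W(v,handle(v[3]))))
E
```

```text
[ 0.6413 -0.1911  0.4711] 0.00025700158912692777 [-0.0027  0.0031  0.0945]
0.9 [-0.0057 -0.      0.0038]
0.85 [-0.011  -0.      0.0079]
0.8 [-0.0106 -0.      0.0085]
0.75 [-0.0101 -0.      0.009 ]
0.7 [-0.0097 -0.      0.0095]
0.65 [-0.0092 -0.      0.0099]
0.6 [-0.0087 -0.      0.0104]
0.55 [-0.0082 -0.      0.0108]
0.5 [-0.0076 -0.      0.0112]
0.45 [-0.007  -0.      0.0116]
0.4 [-0.0064 -0.      0.0119]
0.35 [-0.0058 -0.      0.0122]
0.3 [-0.0052 -0.      0.0125]
0.25 [-0.0058 -0.      0.0127]
0.2 [-0.0051 -0.      0.0129]
0.15 [-0.0045  0.      0.0131]
0.1 [-0.0038  0.      0.0133]
0.05 [-0.0031  0.      0.0134]
-0.0 [-0.0025  0.      0.0135]
-0.05 [-0.0018  0.      0.0135]
{'location': [232.2, 285.3], 'conf': 0.83} [ 0.6207 -0.1991  0.275 ]
[233.854  286.7286]
```

View pics/w1.png

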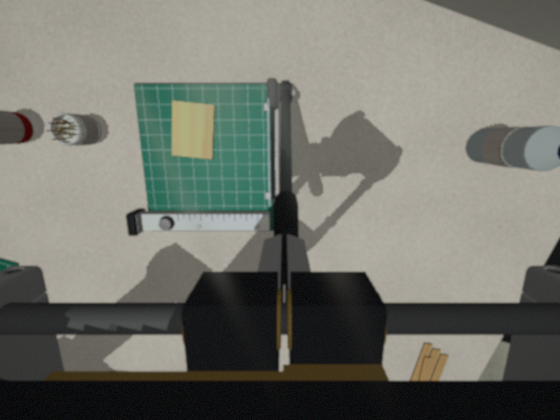

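Call:
arm_command([
  {"dx": -0.003,"dy": 0.003,"dz": 0.03,"ax": 0,"ay": 0,"az": 0,"hand": 1},
  {"dx": 0,"dy": 0,"dz": 0.03,"ax": 0,"ay": 0,"az": 0,"hand": 1},
  {"dx": 0,"dy": 0,"dz": 0.02,"ax": 0,"ay": 0,"az": 0,"hand": 1},
  {"dx": 0,"dy": 0,"dz": 0.01,"ax": 0,"ay": 0,"az": 0,"hand": 1},
  {"dx": -0.006,"dy": 0,"dz": 0.005,"ax": 0,"ay": 0,"az": 0,"hand": 1},
  {"dx": -0.011,"dy": 0,"dz": 0.009,"ax": 0,"ay": 0,"az": 0,"hand": 1},
  {"dx": -0.011,"dy": 0,"dz": 0.009,"ax": 0,"ay": 0,"az": 0,"hand": 1},
  {"dx": -0.01,"dy": 0,"dz": 0.009,"ax": 0,"ay": 0,"az": 0,"hand": 1},
  {"dx": -0.01,"dy": 0,"dz": 0.01,"ax": 0,"ay": 0,"az": 0,"hand": 1},
])

```text
time_s: 4.72
tcp_pos: [0.5909, -0.2123, 0.342]
tool_rot: [0.989, 0.148, 0.001, 0.002]
wrist_force: [2.4, -0.0, 5.2]
width: 0.0007
grasp_force: 2.5
```

```bash
cat > chk.py <<'E'
from arc import *
t=shot('top');s=shot('side'); print(env.state()['tcp_pos'],env.state()['wrist_force'])
for p in (t,s):
    for q in cams.place_of(p,'blade_handle')[:1]:
        l=np.array(q['location']); bs=np.arange(-.05,1,.01); e=[np.linalg.norm(proj(p,L2W(v,handle(b)))-l) for b in bs]; i=np.argmin(e); print('b',bs[i],e[i],q['conf'])
for b in (.8,.75,.7,.65,.6,.3,0): print(b,tool(tcpt(b)))
E
python3 chk.py
```

```text
[ 0.5896 -0.2122  0.3407] [ 0.7081 -1.753   1.5863]
b 0.7100000000000001 0.6004212935267561 0.67
b 0.7100000000000001 2.887060042259975 0.83
0.8 [ 0.0247 -0.0014 -0.0159]
0.75 [ 0.0146 -0.0014 -0.0069]
0.7 [ 0.0049 -0.0014  0.0026]
0.65 [-0.0043 -0.0013  0.0125]
0.6 [-0.0129 -0.0013  0.0229]
0.3 [-0.0532 -0.0012  0.0931]
0 [-0.0778 -0.0011  0.172 ]
```

Call:
arm_command([
  {"dx": -0.006,"dy": -0.001,"dz": 0.011,"ax": 0,"ay": 0,"az": 0,"hand": 1},
  {"dx": -0.0085,"dy": 0,"dz": 0.0105,"ax": 0,"ay": 0,"az": 0,"hand": 1},
  {"dx": -0.008,"dy": 0,"dz": 0.011,"ax": 0,"ay": 0,"az": 0,"hand": 1},
  {"dx": -0.0075,"dy": 0,"dz": 0.011,"ax": 0,"ay": 0,"az": 0,"hand": 1},
  {"dx": -0.007,"dy": 0,"dz": 0.0115,"ax": 0,"ay": 0,"az": 0,"hand": 1},
  {"dx": -0.0065,"dy": 0,"dz": 0.012,"ax": 0,"ay": 0,"az": 0,"hand": 1},
  {"dx": -0.006,"dy": 0,"dz": 0.012,"ax": 0,"ay": 0,"az": 0,"hand": 1},
  {"dx": -0.005,"dy": 0,"dz": 0.0125,"ax": 0,"ay": 0,"az": 0,"hand": 1},
])

```text
time_s: 5.92
tcp_pos: [0.5379, -0.2274, 0.2496]
tool_rot: [0.989, 0.149, -0.001, 0.001]
wrist_force: [-1.4, -2.9, 5.5]
width: 0.0004
grasp_force: 3.7
```

```bash
python3 chk.py
```

```text
[ 0.5375 -0.2264  0.2481] [-0.6854  0.2168  0.1276]
b 0.3000000000000001 1.403594782744975 0.86
b 0.3000000000000001 4.178997482051357 0.97
0.8 [ 0.0784 -0.0001 -0.1079]
0.75 [ 0.0683 -0.0001 -0.0989]
0.7 [ 0.0586 -0.0001 -0.0894]
0.65 [ 0.0494 -0.0001 -0.0795]
0.6 [ 0.0407 -0.     -0.0691]
0.3 [0.0004 0.0001 0.0011]
0 [-0.0243  0.0003  0.08  ]
```

Call:
arm_command([
  {"dx": -0.0045,"dy": 0,"dz": 0.011,"ax": 0,"ay": 0,"az": 0,"hand": 1},
  {"dx": -0.0045,"dy": 0,"dz": 0.011,"ax": 0,"ay": 0,"az": 0,"hand": 1},
  {"dx": -0.004,"dy": 0,"dz": 0.011,"ax": 0,"ay": 0,"az": 0,"hand": 1},
  {"dx": -0.003,"dy": 0,"dz": 0.011,"ax": 0,"ay": 0,"az": 0,"hand": 1},
  {"dx": -0.003,"dy": 0,"dz": 0.01,"ax": 0,"ay": 0,"az": 0,"hand": 1},
  {"dx": -0.002,"dy": 0,"dz": 0.008,"ax": 0,"ay": 0,"az": 0,"hand": 1},
  {"dx": -0.002,"dy": 0,"dz": 0.008,"ax": 0,"ay": 0,"az": 0,"hand": 1},
  {"dx": -0.001,"dy": 0,"dz": 0.006,"ax": 0,"ay": 0,"az": 0,"hand": 1},
])

```text
time_s: 7.12
tcp_pos: [0.5156, -0.2335, 0.1727]
tool_rot: [0.989, 0.149, -0.0, 0.0]
wrist_force: [2.3, 1.8, 3.5]
width: 0.0001
grasp_force: 1.9
```

```bash
python3 chk.py
```

```text
[ 0.5147 -0.2334  0.1722] [ 1.1174 -0.6561  0.3706]
b 0.010000000000000009 0.9593363293339604 0.97
0.8 [ 0.103  -0.0003 -0.1845]
0.75 [ 0.0929 -0.0003 -0.1755]
0.7 [ 0.0832 -0.0002 -0.166 ]
0.65 [ 0.0741 -0.0002 -0.1561]
0.6 [ 0.0654 -0.0002 -0.1457]
0.3 [ 0.0253 -0.0001 -0.0754]
0 [0.0008 0.     0.0036]
```

Press on softly until the force shows the stop.

Call:
arm_command([
  {"dx": 0,"dy": 0,"dz": 0.003,"ax": 0,"ay": 0,"az": 0,"hand": 1},
  {"dx": 0,"dy": 0,"dz": 0.003,"ax": 0,"ay": 0,"az": 0,"hand": 1},
  {"dx": 0,"dy": 0,"dz": 0.001,"ax": 0,"ay": 0,"az": 0,"hand": 1},
  {"dx": 0,"dy": 0,"dz": 0,"ax": 0,"ay": 0,"az": 0,"hand": 1},
])

```text
time_s: 7.82
tcp_pos: [0.5144, -0.2333, 0.1678]
tool_rot: [0.989, 0.149, -0.001, 0.0]
wrist_force: [-5.9, 1.6, 13.9]
width: 0.0002
grasp_force: 7.1
```

Call:
arm_command([
  {"dx": 0,"dy": 0,"dz": -0.02,"ax": 0,"ay": 0,"az": 0,"hand": 1},
  {"dx": 0,"dy": 0,"dz": -0.03,"ax": 0,"ay": 0,"az": 0,"hand": 1},
  {"dx": 0,"dy": 0,"dz": -0.03,"ax": 0,"ay": 0,"az": 0,"hand": 1},
])

```text
time_s: 8.2
tcp_pos: [0.5157, -0.2333, 0.2464]
tool_rot: [0.989, 0.149, -0.0, -0.0]
wrist_force: [-0.0, -0.1, 0.6]
width: 0.0003
grasp_force: 0.0
```

```bash
python3 - <<'E'
from arc import *
print(env.state()['joints'],tool(L2W(v,PT['lock_top'])+[0,0,.0972+.08]))
t=shot('top')
for p in (t,shot('side')):
  for q in cams.place_of(p,'blade_handle')[:1]:
    l=np.array(q['location']); bs=np.arange(-.05,1,.01); e=[np.linalg.norm(proj(p,L2W(v,handle(b)))-l) for b in bs]; i=np.argmin(e); print('b',bs[i],e[i],q['conf'])
E
```

```text
[-0.5478  0.2995  1.6153 -0.      1.2273  0.7248] [ 0.0545 -0.2094  0.0023]
b -0.019999999999999997 1.1430202833989167 0.61
```

Call:
arm_command([
  {"dx": 0.0136,"dy": -0.0523,"dz": 0,"ax": 0,"ay": 0,"az": 0,"hand": 1},
  {"dx": 0.0136,"dy": -0.0523,"dz": 0,"ax": 0,"ay": 0,"az": 0,"hand": 1},
  {"dx": 0.0136,"dy": -0.0523,"dz": 0,"ax": 0,"ay": 0,"az": 0,"hand": 1},
  {"dx": 0.0136,"dy": -0.0523,"dz": 0,"ax": 0,"ay": 0,"az": 0,"hand": 1},
  {"dx": 0,"dy": 0,"dz": 0,"ax": 0,"ay": 0,"az": -10.5,"hand": 1},
  {"dx": 0,"dy": 0,"dz": 0,"ax": 0,"ay": 0,"az": -10.5,"hand": 1},
  {"dx": 0,"dy": 0,"dz": 0,"ax": 0,"ay": 0,"az": -10.5,"hand": 1},
  {"dx": 0,"dy": 0,"dz": 0,"ax": 0,"ay": 0,"az": -10.5,"hand": 1},
  {"dx": 0,"dy": 0,"dz": 0,"ax": 0,"ay": 0,"az": -10.5,"hand": 1},
  {"dx": 0,"dy": 0,"dz": 0,"ax": 0,"ay": 0,"az": -10.5,"hand": 1},
  {"dx": 0,"dy": 0,"dz": 0,"ax": 0,"ay": 0,"az": -10.5,"hand": 1},
  {"dx": 0,"dy": 0,"dz": 0,"ax": 0,"ay": 0,"az": -10.5,"hand": 1},
])

```text
time_s: 9.9
tcp_pos: [0.5054, -0.0173, 0.2441]
tool_rot: [0.633, 0.774, -0.001, -0.002]
wrist_force: [-0.5, -0.3, -0.7]
width: 0.0
grasp_force: 0.0
```

```bash
python3 - <<'E'
from arc import *
w=shot('wrist','w2.png'); s=shot('side'); t=shot('top')
for n in ('lock_top','gauge_head','fence_end'):
    X=L2W(v,PT[n])
    for k,p in (('w',w),('s',s),('t',t)):
        for q in cams.place_of(p,n)[:1]: print(n,k,q['location'],round(q['conf'],2),atz(p,q['location'],X[2]),'exp',proj(p,X),X)
for p in (s,t):
  for q in cams.place_of(p,'blade_handle')[:1]:
    print('handle',q['location'],q['conf'],proj(p,L2W(v,handle(0))))
print(tool(L2W(v,PT['lock_top'])+[0,0,.0972]), env.state()['joints'], env.state()['time_s'])
rz=R.from_quat(env.state()['tool_rot']).as_matrix(); print('tool y yaw off deg',np.degrees(np.arctan2(rz[1,1],rz[0,1])-v[2]))
E
```

```text
lock_top w [214.1, 285.3] 0.75 [ 0.5066 -0.0157  0.067 ] exp [215.5073 284.5358] [ 0.5062 -0.0171  0.067 ]
lock_top s [284.9, 234.2] 0.56 [ 0.5078 -0.0179  0.067 ] exp [284.8902 233.2032] [ 0.5062 -0.0171  0.067 ]
gauge_head w [151.8, 284.0] 0.94 [0.4945 0.038  0.048 ] exp [152.4676 278.7071] [0.4897 0.0364 0.048 ]
gauge_head t [287.0, 315.1] 0.64 [0.4934 0.0339 0.048 ] exp [288.7412 313.9052] [0.4897 0.0364 0.048 ]
fence_end w [159.6, 279.7] 0.66 [0.4919 0.0297 0.042 ] exp [163.7214 280.007 ] [0.493  0.0259 0.042 ]
fence_end s [273.3, 219.8] 0.88 [0.4955 0.0304 0.042 ] exp [275.7306 219.3365] [0.493  0.0259 0.042 ]
fence_end t [287.9, 321.4] 0.94 [0.492  0.0204 0.042 ] exp [287.4099 318.7623] [0.493  0.0259 0.042 ]
handle [408.5, 289.7] 0.6 [406.7861 289.2087]
handle [281.0, 444.5] 0.8 [279.8275 445.2458]
[ 0.0003 -0.      0.082 ] [-0.1718  0.2135  1.7388 -0.0001  1.1891 -0.365 ] 10.6
tool y yaw off deg -6.025276736272299
```

View pics/w2.png

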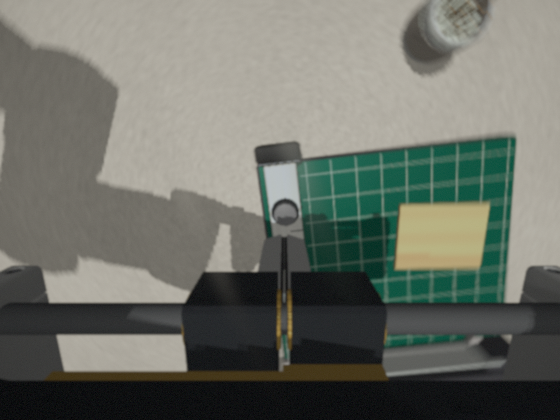

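Call:
arm_command([
  {"dx": 0.001,"dy": 0,"dz": 0.03,"ax": 0,"ay": 0,"az": -6,"hand": 1},
  {"dx": 0,"dy": 0,"dz": 0.03,"ax": 0,"ay": 0,"az": 0,"hand": 1},
  {"dx": 0,"dy": 0,"dz": 0.015,"ax": 0,"ay": 0,"az": 0,"hand": 1},
  {"dx": 0,"dy": 0,"dz": 0.006,"ax": 0,"ay": 0,"az": 0,"hand": 1},
  {"dx": 0,"dy": 0,"dz": 0.004,"ax": 0,"ay": 0,"az": 0,"hand": 1},
  {"dx": 0,"dy": 0,"dz": 0.003,"ax": 0,"ay": 0,"az": 0,"hand": 1},
  {"dx": 0,"dy": 0,"dz": 0,"ax": 0,"ay": 0,"az": 0,"hand": 1},
  {"dx": 0,"dy": 0,"dz": 0,"ax": 0,"ay": 0,"az": 0,"hand": 1},
])

```text
time_s: 11.6
tcp_pos: [0.506, -0.0165, 0.1586]
tool_rot: [0.594, 0.804, 0.0, 0.0]
wrist_force: [-2.7, 0.4, 4.5]
width: 0.0006
grasp_force: 2.1
```

```bash
cat > g.py <<'E'
from arc import *
ax=np.array([-np.sin(v[2]),np.cos(v[2]),0])
for k in ('top','side','wrist'):
    p=shot(k)
    for q in cams.place_of(p,'gauge_head')[:1]:
        X=atz(p,q['location'],.048); d=X-L2W(v,PT['gauge_head']); print(k,round(q['conf'],2),'along',d@ax,'across',d@[np.cos(v[2]),np.sin(v[2]),0])
E
python3 g.py
```

```text
top 0.64 along 0.0163582020003786 across -0.0013395803125763432
side 0.67 along 0.02439985107877511 across -0.0020581243218579437
wrist 0.75 along 0.019548073448642928 across 0.0018315810691781008
```

Call:
arm_command([
  {"dx": 0,"dy": 0,"dz": -0.02,"ax": 0,"ay": 0,"az": 0,"hand": 1},
  {"dx": 0,"dy": 0,"dz": -0.03,"ax": 0,"ay": 0,"az": 0,"hand": -0.5},
  {"dx": 0.02,"dy": 0,"dz": -0.03,"ax": 0,"ay": 0,"az": 0,"hand": -0.5},
  {"dx": 0.028,"dy": 0,"dz": 0,"ax": 0,"ay": 0,"az": 0,"hand": -0.5},
  {"dx": 0.028,"dy": 0,"dz": 0,"ax": 0,"ay": 0,"az": 0,"hand": -0.5},
  {"dx": 0,"dy": 0,"dz": 0,"ax": 0,"ay": 0,"az": 0,"hand": -0.5},
])

```text
time_s: 12.65
tcp_pos: [0.4839, 0.0573, 0.2381]
tool_rot: [0.593, 0.805, 0.001, 0.001]
wrist_force: [0.1, -0.5, 0.5]
width: 0.0469
grasp_force: 0.0
```

```bash
python3 g.py; python3 - <<'E'
from arc import *
print(tool(L2W(v,(-.095,.151,.126))),env.state()['width'])
w=shot('wrist','w3.png')
E
```

```text
side 0.66 along 0.020940511370619568 across -0.004066298660077572
wrist 0.98 along 0.018197792129960505 across 0.0007691679588909105
[ 0.0002 -0.0004  0.112 ] 0.06936472145658187
```

View pics/w3.png

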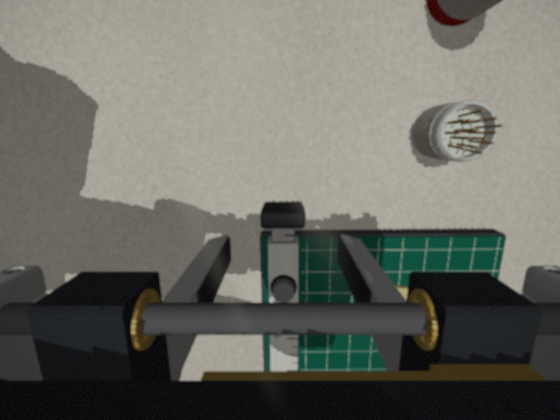

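The wrist view shows the head at (283,215), centred between the fingers, and the gauge arm is out by about 20 mm. The button is at (283,288). Next I descend and grip.

Call:
arm_command([
  {"dx": 0,"dy": 0,"dz": 0.035,"ax": 0,"ay": 0,"az": 0,"hand": -0.5},
  {"dx": 0,"dy": 0,"dz": 0.035,"ax": 0,"ay": 0,"az": 0,"hand": -0.5},
  {"dx": 0,"dy": 0,"dz": 0.025,"ax": 0,"ay": 0,"az": 0,"hand": -0.5},
  {"dx": 0,"dy": 0,"dz": 0.017,"ax": 0,"ay": 0,"az": 0,"hand": -0.5},
  {"dx": 0,"dy": 0,"dz": 0,"ax": 0,"ay": 0,"az": 0,"hand": 1},
  {"dx": 0,"dy": 0,"dz": 0,"ax": 0,"ay": 0,"az": 0,"hand": 1},
  {"dx": 0,"dy": 0,"dz": 0,"ax": 0,"ay": 0,"az": 0,"hand": 1},
  {"dx": 0,"dy": 0,"dz": 0,"ax": 0,"ay": 0,"az": 0,"hand": 1},
], newtons=25)

```text
time_s: 14.0
tcp_pos: [0.483, 0.056, 0.1268]
tool_rot: [0.594, 0.804, -0.001, -0.0]
wrist_force: [-3.4, -1.1, 4.9]
width: 0.0397
grasp_force: 25.0
```

Call:
arm_command([
  {"dx": 0.01,"dy": 0,"dz": 0,"ax": 0,"ay": 0,"az": 0,"hand": 1},
  {"dx": 0.01,"dy": 0,"dz": 0,"ax": 0,"ay": 0,"az": 0,"hand": 1},
  {"dx": 0.01,"dy": 0,"dz": 0,"ax": 0,"ay": 0,"az": 0,"hand": 1},
  {"dx": 0.01,"dy": 0,"dz": 0,"ax": 0,"ay": 0,"az": 0,"hand": 1},
  {"dx": 0.01,"dy": 0,"dz": 0,"ax": 0,"ay": 0,"az": 0,"hand": 1},
  {"dx": 0.01,"dy": 0,"dz": 0,"ax": 0,"ay": 0,"az": 0,"hand": 1},
  {"dx": 0,"dy": 0,"dz": 0,"ax": 0,"ay": 0,"az": 0,"hand": 1},
  {"dx": 0,"dy": 0,"dz": 0,"ax": 0,"ay": 0,"az": 0,"hand": 1},
])

```text
time_s: 15.0
tcp_pos: [0.4652, 0.113, 0.1268]
tool_rot: [0.594, 0.805, -0.001, 0.0]
wrist_force: [-3.4, -3.8, 6.7]
width: 0.0397
grasp_force: 25.0
```

```bash
python3 g.py; python3 - <<'E'
from arc import *
ax=np.array([-np.sin(v[2]),np.cos(v[2]),0])
s=env.state(); print('tcp ext',(s['tcp_pos']-L2W(v,PT['gauge_head']))@ax, (s['tcp_pos']-[0.483,0.056,0.1268])@ax, s['wrist_force'],s['width'])
ps=[shot('wrist'),shot('side')]
# rectify the arm's top (z=.048) along the fence centre line: 10 px per mm... rows along y
out=[]
for p,z in zip(ps,(.048,.048)):
    Y=np.arange(.09,.22,.00025); X=np.arange(-.12,-.07,.00025)
    yy,xx=np.meshgrid(Y,X)
    W=L2W(v,(xx,yy,0)); W=np.stack([W[0],W[1],np.full(xx.shape,z)],-1)
    P=np.array(p['pose']); c=(W-P[:3,3])@P[:3,:3]; u=c@p['K'].T; u=(u/u[...,2:]).astype(np.float32)
    out.append(cv2.remap(p['img'],u[...,0],u[...,1],cv2.INTER_CUBIC)[:,:,::-1])
im=np.vstack(out+[np.zeros((20,520,3),np.uint8)])
for i in range(13): cv2.line(im,(i*40,400),(i*40,410 if i!=3 else 419),(255,255,255),1)
wr=cv2.resize(ps[0]['img'][170:400,200:370][:,:,::-1],(280,380)); 
im=np.hstack([im,cv2.resize(wr,(275,420))])
cv2.imwrite('pics/rect.png',im)
E
```

```text
side 0.55 along 0.07650114800982177 across -0.005591568476399442
wrist 0.88 along 0.07805327251040617 across 0.0013626540771683078
tcp ext 0.08017861721088586 0.05946555009483783 [-3.8023 -4.9821  6.7627] 0.040102797808102914Traceback (most recent call last):
  File "<stdin>", line 10, in <module>
  File "fit.py", line 4, in L2W
    c,s=np.cos(v[2]),np.sin(v[2]); return np.array([v[0]+c*q[0]-s*q[1], v[1]+s*q[0]+c*q[1], q[2]])
                                          ~~~~~~~~^^^^^^^^^^^^^^^^^^^^^^^^^^^^^^^^^^^^^^^^^^^^^^^^
ValueError: setting an array element with a sequence. The requested array has an inhomogeneous shape after 1 dimensions. The detected shape was (3,) + inhomogeneous part.
```

```bash
cat > rect.py <<'E'
from arc import *
import sys
ps=[shot('wrist'),shot('side')]
out=[]
for p in ps:
    Y=np.arange(.09,.22,.00025)[:520]; X=np.arange(-.12,-.07,.00025)[:200]
    yy,xx=np.meshgrid(Y,X); W=np.moveaxis(L2W(v,np.stack([xx,yy,0*xx+.048])),0,-1)
    P=np.array(p['pose']); c=(W-P[:3,3])@P[:3,:3]; u=c@p['K'].T; u=(u/u[...,2:]).astype(np.float32)
    out.append(cv2.remap(p['img'],u[...,0],u[...,1],cv2.INTER_CUBIC)[:,:,::-1])
im=np.vstack(out+[np.zeros((20,520,3),np.uint8)])
for i in range(13): cv2.line(im,(i*40,400),(i*40,410 if i!=3 else 419),(255,255,255),1)
im=np.hstack([im,cv2.resize(ps[0]['img'][170:400,200:370][:,:,::-1],(275,420))])
cv2.imwrite('pics/'+sys.argv[1],im)
E
python3 rect.py rect.png
```

```text
(no output)
```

View pics/rect.png

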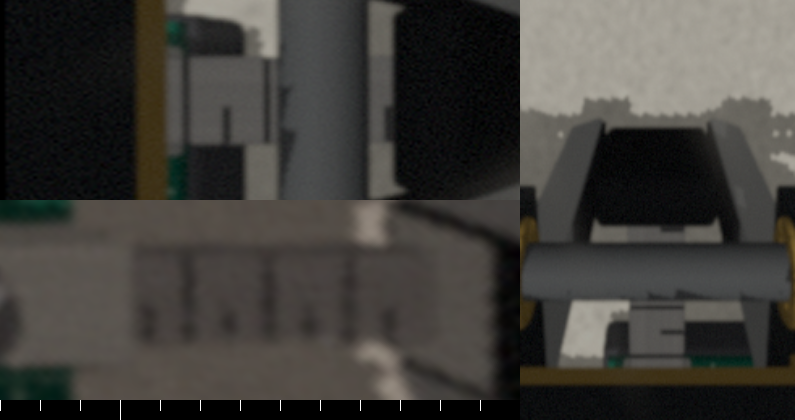

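```bash
python3 - <<'E'
from arc import *
for n in ('wrist','side'):
    p=shot(n); C=np.array(p['pose'])[:3,3]
    for z in (.054,.03):
        W=L2W(v,(-.095,.12,z)); Q=C+(W-C)*(.048-C[2])/(W[2]-C[2])
        y=(Q-L2W(v,(0,0,.048)))@[-np.sin(v[2]),np.cos(v[2]),0]; print(n,z,'px',(y-.09)*4000, C)
E
```

```text
wrist 0.054 px 95.06914226015189 [0.4454 0.1805 0.2097]
wrist 0.03 px 184.80510121940364 [0.4454 0.1805 0.2097]
side 0.054 px 133.97350886250285 [ 0.4276 -0.4027  0.7246]
side 0.03 px 79.52790352712391 [ 0.4276 -0.4027  0.7246]
```

Call:
arm_command([
  {"dx": 0.0015,"dy": 0,"dz": 0,"ax": 0,"ay": 0,"az": 0,"hand": 1},
  {"dx": 0.0015,"dy": 0,"dz": 0,"ax": 0,"ay": 0,"az": 0,"hand": 1},
  {"dx": 0,"dy": 0,"dz": 0,"ax": 0,"ay": 0,"az": 0,"hand": 1},
  {"dx": 0,"dy": 0,"dz": 0,"ax": 0,"ay": 0,"az": 0,"hand": 1},
])

```text
time_s: 16.1
tcp_pos: [0.4644, 0.1156, 0.1267]
tool_rot: [0.594, 0.805, -0.001, 0.0]
wrist_force: [-3.5, -5.2, 5.9]
width: 0.04
grasp_force: 25.0
```

```bash
python3 rect.py rect2.png; python3 g.py; python3 - <<'E'
from arc import *
t=shot('top')
for p in (t,shot('side')):
  for n in('blade_handle','lock_top'):
   for q in cams.place_of(p,n)[:1]: print(n,q['location'],q['conf'],proj(p,L2W(v,handle(0) if n[0]=='b' else PT[n])))
s=env.state(); print(s['tcp_pos'],s['wrist_force'],s['grasp_force'],s['time_s'])
E
```

```text
side 0.67 along 0.08054744178904545 across -0.00036046598524545545
wrist 0.94 along 0.08026794572172448 across 0.0011730160619950782
blade_handle [278.5, 444.6] 0.97 [279.8275 445.2458]
lock_top [280.9, 338.8] 0.58 [280.4255 340.4294]
blade_handle [408.3, 291.4] 0.81 [406.7861 289.2087]
lock_top [284.2, 232.2] 0.69 [284.8902 233.2032]
[0.4644 0.1156 0.1268] [-3.9424 -5.3273  6.1545] 24.994542002677917 16.8
```

View pics/rect2.png

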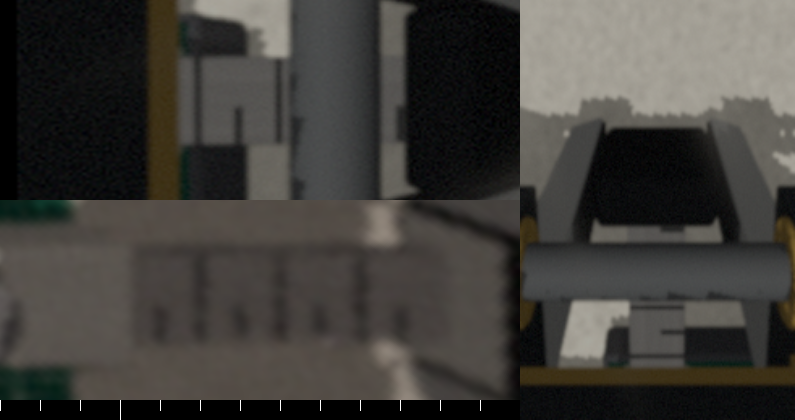

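```bash
python3 -c "
from plant import env
print(env.sign_off())"
```

```text
the job is handed in; nothing more can be done
None
```

The job is handed in: the blade is down on its stop, the lock was pressed and has sprung back up, and the gripper is holding the gauge arm at about 79–80 mm by the camera views, with the bystanders untouched. Hand-in returned no verdict.

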